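# Load a balanced centrifuge rotor

## Task

Load the centrifuge for a balanced run: take the two red-capped and the two blue-capped tubes out of the yellow rack, one after another, and stand one in each of the rotor's four buckets, so that the two red caps face each other straight across the spindle and so do the two blue caps. Keep the tubes upright, lower each one to the bottom of its bucket rather than dropping it in, and leave the two white-capped tubes standing in the rack.

Things in the scene. Friction and masses are not known exactly. Their poses are not given: they have to be found in the camera images.
- red_a_centre (a point): 50 ml tube, red screw cap, upright in the yellow rack. 116 mm tall; barrel 29 mm, tapering to a 12 mm foot in the lowest 16 mm; cap 34 mm, the top 16 mm. Point: on the axis, half-way up (58 mm over the foot); z to the cap. Hold it by the cap (its middle 50 mm above this point). 60 g. The rack holds all six tubes in one straight row, 46 mm apart.
- red_b_centre (a point): 50 ml tube, red screw cap, upright in the yellow rack. 116 mm tall; barrel 29 mm, tapering to a 12 mm foot in the lowest 16 mm; cap 34 mm, the top 16 mm. Point: on the axis, half-way up (58 mm over the foot); z to the cap. Hold it by the cap (its middle 50 mm above this point). 60 g. Caps are free on both sides across the row, 12 mm apart along it.
- blue_a_centre (a point): 50 ml tube, blue screw cap, upright in the yellow rack. 116 mm tall; barrel 29 mm, tapering to a 12 mm foot in the lowest 16 mm; cap 34 mm, the top 16 mm. Point: on the axis, half-way up (58 mm over the foot); z to the cap. Hold it by the cap (its middle 50 mm above this point). 45 g. Rack 66x294x60 mm, fixed; lift 60 mm straight up to clear it.
- blue_b_centre (a point): 50 ml tube, blue screw cap, upright in the yellow rack. 116 mm tall; barrel 29 mm, tapering to a 12 mm foot in the lowest 16 mm; cap 34 mm, the top 16 mm. Point: on the axis, half-way up (58 mm over the foot); z to the cap. Hold it by the cap (its middle 50 mm above this point). 45 g. Rack top 4 mm below this point, square holes 32 mm.
- white_a_centre (a point): 50 ml tube, white screw cap, upright in the yellow rack. 116 mm tall; barrel 29 mm, tapering to a 12 mm foot in the lowest 16 mm; cap 34 mm, the top 16 mm. Point: on the axis, half-way up (58 mm over the foot); z to the cap. Hold it by the cap (its middle 50 mm above this point). 50 g. Stays in the rack.
- white_b_centre (a point): 50 ml tube, white screw cap, upright in the yellow rack. 116 mm tall; barrel 29 mm, tapering to a 12 mm foot in the lowest 16 mm; cap 34 mm, the top 16 mm. Point: on the axis, half-way up (58 mm over the foot); z to the cap. Hold it by the cap (its middle 50 mm above this point). 50 g. Stays in the rack.
- bucket_0_mouth (a point): Mouth centre of a dark-metal bucket hanging upright in the centrifuge rotor, opposite bucket_2; z up. Mouth 44 mm narrowing to a 35 mm bore, 76 mm from mouth to floor. A tube on the floor has its half-way point 18 mm below this point. The rotor stands at any angle, turns with light friction (0.06 N m) and stays where left: a sideways push turns it.
- bucket_1_mouth (a point): Mouth centre of a dark-metal bucket hanging upright in the centrifuge rotor, opposite bucket_3; z up. Mouth 44 mm narrowing to a 35 mm bore, 76 mm from mouth to floor. A tube on the floor has its half-way point 18 mm below this point. Four like buckets, 68 mm from the spindle, 90 degrees apart; each gives a little in and out on its pins (1 N m/rad) and swings back upright.
- bucket_2_mouth (a point): Mouth centre of a dark-metal bucket hanging upright in the centrifuge rotor, opposite bucket_0; z up. Mouth 44 mm narrowing to a 35 mm bore, 76 mm from mouth to floor. A tube on the floor has its half-way point 18 mm below this point. Mouth 113 mm above the bench; centrifuge housing round, 280 mm across, rim 104 mm high, lid off.
- bucket_3_mouth (a point): Mouth centre of a dark-metal bucket hanging upright in the centrifuge rotor, opposite bucket_1; z up. Mouth 44 mm narrowing to a 35 mm bore, 76 mm from mouth to floor. A tube on the floor has its half-way point 18 mm below this point. A seated tube's cap underside is 24 mm above the mouth.
Not all that is in view belongs to the job. Leave any black look-alike of the part that bears red_b_centre alone.

How it is judged:
By the outcome, as a careful person would: the job done as asked, in the order asked, and still so for the second after the job is handed in, with the robot touching nothing.
It also fails if it takes over 131 s, if anything falls off the work surface, if the arm or the gripper's body presses on something with over 40 N, if the wrist force passes 120 N, or if a joint passes its speed limit or range.

## Robot

A 6-joint arm with a two-finger parallel gripper is mounted at the origin on a cart in front of the work surface, level with it; the furniture and walls round the work are solid. World frame = base frame: x ahead of the robot, y to its left, z up, the work surface at z = 0. Lengths are in mm, angles in rad, forces in N, time in s.
With the tool pointing down it reaches from about 400 to 925 mm from the base axis. Payload 12.5 kg.
Tool frame: the origin (TCP) lies midway between the tips of the shut fingers; the grasp point (between the pads) lies 19 mm behind it; z points along the fingers, y is the line along which they close (so a half turn about z gives the same grasp; the last joint's range is limited). The gripper opens to 95 mm and grips with 3 to 60 N. Pads are 20 mm wide; open, the fingers measure 119 mm over their backs; the gripper's body (75 mm by 180 mm) begins 59 mm behind the grasp point.
Start: joints at [1.176, 0.491, 1.559, -0, 1.092, -0.106], TCP at [177.984, 599.14, 214.661] pointing down, gripper open.
Joint ranges: [-3.1, 3.1], [-0.84, 2.19], [0.05, 2.79], [-1.13, 4.28], [0.06, 2.93], [-2.69, 2.69]. Speed limits (rad/s): [2.22, 2.22, 2.79, 3.14, 3.14, 3.14].

## Interface

Orientations are given as [roll, pitch, yaw] about the fixed x, y, z axes, in that order (R = Rz(yaw) Ry(pitch) Rx(roll)).
In Python, from cell import readout, eyes, env gives the robot as it stands.
- The arm moves only by the tool move_arm, never from a script. Its argument "plan" is a list of rows, each a list of 3 entries, a list of its own where there are three numbers: the turn, a rotation vector about the tool's x, y, z in degrees, then the shift along the tool's x, y, z in m, then the gripper command: -1 is shut, 1 is fully open, values between are in proportion. In form: [[[ax, ay, az], [x, y, z], jaw], ...]. A call has 1 to 5 rows; each row is the pose to reach, as a shift and turn from the pose commanded when the call began, along the tool's axes at that moment; what a row does not reach only later rows make up. A row lasts 1/8 s, in which the tool goes at most 62.5 mm and 10.7 degrees, less where a joint would pass 70% of its speed; a pose out of reach is approached as far as the arm can. A call with a gripper value outside its range is refused whole. The fingers move at their own pace and stop on an object; the grip force is fixed at half the most. Time passes only in rows, so rows that repeat a pose let the fingers close. It gives the time, the measured TCP pose, the force, the opening and the grip force at its end, in the units of the state.
- readout.state(): the state, without advancing time (a new reading comes with each control period).
- eyes.read_camera(name): name is "scene" or "top" or "wrist"; returns a dict with "img" (400x640x3 uint8, red, green, blue), "K" (3x3 intrinsics, pixels), "dist" ([k1, k2, p1, p2, k3] as OpenCV has them; the pictures are not rectified), "extrinsics" (4x4, takes a point from camera to world coordinates). Camera axes: x right, y up, looking along -z (the intrinsics and any distortion apply to the point x, -y, -z); pixel columns grow to the right and rows downward; lengths in mm; the calibration is good to about 2 mm. A picture is of the moment at which its call begins. There is no depth.
- env.job_done(): hands the job in; it is judged then, once.
Trained networks look in a picture, given as the dict that the camera call returned (one of the last four; its "shot" number tells which), for a name from the list of things; names that differ only in an ending like _2 or _b are one class to them, and where a whole thing is asked for, a point or a joint stands for the part that bears it (a point fixed in the world has none). Each returns a list of dicts, best first, with "score" (0 to 1); they miss things now and then, are a little off and sometimes report something else, mostly with a low value. They report only what shows in the picture. A call takes as long as a camera call. They do not tell look-alikes from the thing itself.
- eyes.cut_out(picture, name): "mask" (400x640 bool, what is visible of it) and "uv" ([column, row] in pixels, amid what is visible of it).
The state is a dict: "t": time; "joints": joint angles; "qvel": joint speeds; "tau": joint torques, N m; "eef_pos": TCP position; "tcp_rot": TCP orientation; "ft_force": force on the tool from outside, world axes, zero at the start; "moment": the same for the moment, N m; "opening": opening from 0.0 (shut) to 1.0 (fully open); "grip_force": force on a finger pad.
Only numpy, scipy, OpenCV 4.12 (cv2) and the standard library are available. Lean on these libraries where they do the work, as an engineer would, in place of code of your own. Each camera call takes 0.05 s, during which the arm holds its last target. There are 200 camera calls.

## Working session

There is one attempt and no reset: what is moved stays moved. The work goes in short steps, Python scripts to look and compute and a tool call to move; the robot and the scene stay as the last step left them, time stands still between calls to the robot, and variables do not carry over. Pictures are saved under pics/ and viewed, at most 14 in all, crops included, and the job is handed in when it is done.

Besides the shell and the picture viewer there is one more tool, called as name([rows], argument=value, ...), one row to a line, values as JSON. move_arm: Moves the arm, as the interface text tells. Its arguments: {"type":"object","properties":{"plan":{"type":"array","items":{"type":"array"}}},"required":["plan"]}

```bash
ls; mkdir -p pics
python3 - <<'E'
from cell import readout, eyes, env
import cv2,numpy as np
print(readout.state())
for n in ["scene","top"]:
    p=eyes.read_camera(n); cv2.imwrite(f"pics/{n}0.png",p["img"][:,:,::-1])
    print(n,p["K"],p["dist"],p["extrinsics"])
    for q in ["red_a_centre","blue_a_centre","white_a_centre","bucket_0_mouth"]:
        print(q,[(np.round(d["uv"]).tolist(),round(d["score"],2),int(d["mask"].sum())) for d in eyes.cut_out(p,q)])
E
```

```text
pics
{'t': 0.0, 'joints': array([ 1.17644587e+00,  4.91580275e-01,  1.55945302e+00, -6.76249086e-07,
        1.09167441e+00, -1.05590590e-01]), 'qvel': array([-0.00015927,  0.00091285, -0.00079877, -0.00069599,  0.00024614,
       -0.0015332 ]), 'tau': array([ 1.83301679e-03, -6.12640500e+01, -2.58182591e+01,  6.93172077e-02,
        4.81982832e-02, -1.46076968e-04]), 'eef_pos': array([177.85784942, 598.91021259, 214.0476434 ]), 'tcp_rot': array([-3.14048375e+00, -1.16923898e-04,  2.85283304e+00]), 'ft_force': array([ 0.72226558,  0.79034494, -0.68965188]), 'moment': array([-0.03644512, -0.02475149, -0.02103884]), 'grip_force': 0.0, 'opening': 0.9994134679018362}
scene [[411.93596642   0.         319.24610747]
 [  0.         411.93596642 204.13850316]
 [  0.           0.           1.        ]] [0.01178725 0.         0.         0.         0.        ] [[ 4.17479748e-01  3.38879689e-01 -8.43131791e-01 -5.82815819e+02]
 [-9.08570302e-01  1.70492992e-01 -3.81355669e-01 -4.59799119e+02]
 [ 1.45143715e-02  9.25252774e-01  3.79073393e-01  6.06939966e+02]
 [ 0.00000000e+00  0.00000000e+00  0.
[... 175 characters left out ...]
.0], 0.39, 322)]
bucket_0_mouth [([264.0, 195.0], 0.55, 162)]
top [[380.19948586   0.         323.00880992]
 [  0.         380.19948586 200.82389949]
 [  0.           0.           1.        ]] [-0.09312697  0.          0.          0.          0.        ] [[-1.14913680e-02  9.81622391e-01 -1.90487346e-01  2.94957180e+02]
 [-9.99597700e-01 -1.62172016e-02 -2.32688589e-02  2.72594002e+01]
 [-2.59304046e-02  1.90143322e-01  9.81413843e-01  1.09557818e+03]
 [ 0.00000000e+00  0.00000000e+00  0.00000000e+00  1.00000000e+00]]
red_a_centre [([362.0, 216.0], 0.49, 164)]
blue_a_centre [([396.0, 222.0], 0.48, 159)]
white_a_centre [([413.0, 224.0], 0.64, 204)]
bucket_0_mouth [([244.0, 182.0], 0.81, 325)]
```

Run:
```python
import cv2
a=cv2.imread("pics/top0.png");cv2.imwrite("pics/top0c.png",cv2.resize(a[110:310,180:446],(798,600),interpolation=cv2.INTER_CUBIC))
a=cv2.imread("pics/scene0.png");cv2.imwrite("pics/scene0b.png",cv2.resize(a[100:300,200:466],(798,600),interpolation=cv2.INTER_CUBIC))
```

```text
(no output)
```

View pics/top0c.png

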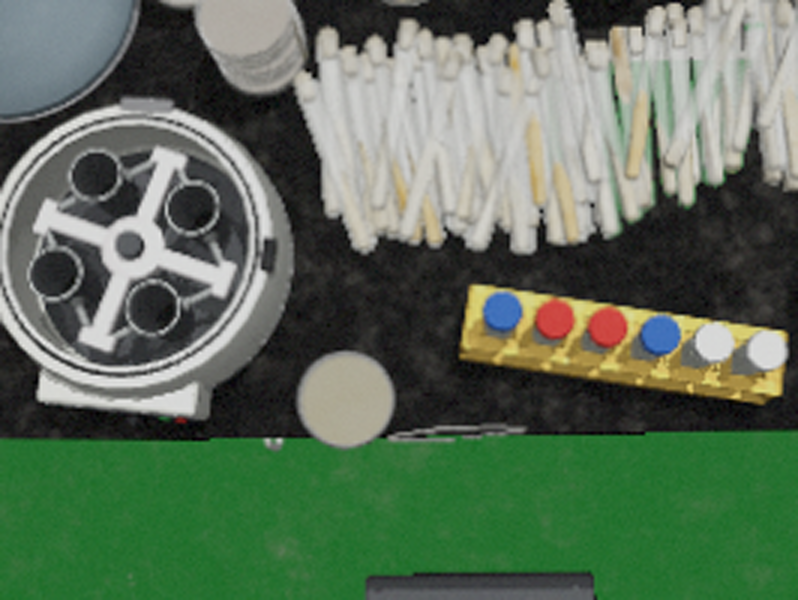

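View pics/scene0b.png

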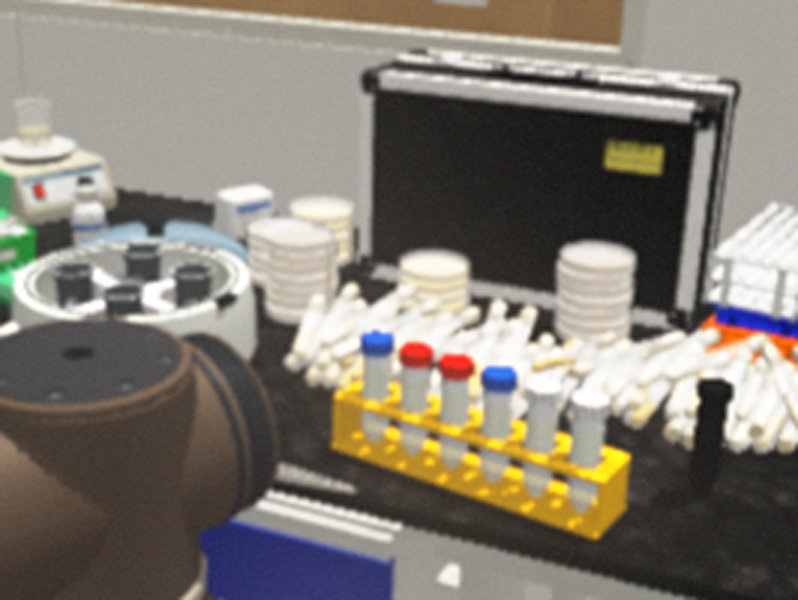

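View pics/scene0.png

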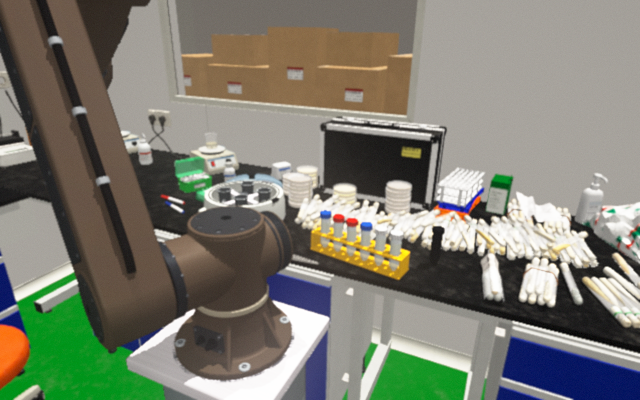

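```bash
cat > h.py <<'E'
from cell import readout, eyes, env
import cv2,numpy as np
from scipy.spatial.transform import Rotation as R
def toworld(p,uv,z):
    n=cv2.undistortPoints(np.array(uv,float).reshape(-1,1,2),p["K"],p["dist"]).reshape(-1,2)
    E=p["extrinsics"]; d=np.c_[n[:,0],-n[:,1],-np.ones(len(n))]@E[:3,:3].T; o=E[:3,3]
    return o+d*((z-o[2])/d[:,2])[:,None]
def blobs(p,col,amin=60):
    h=cv2.cvtColor(p["img"],cv2.COLOR_RGB2HSV).astype(int); H,S,V=h[...,0],h[...,1],h[...,2]
    m=(S>120)&(V>70)&(((H<8)|(H>172)) if col=="red" else ((H>100)&(H<125)))
    n,_,s,c=cv2.connectedComponentsWithStats(m.astype(np.uint8))
    return [(c[i],int(s[i,4])) for i in range(1,n) if s[i,4]>=amin]
def shift(target):  # tool-frame shift (m) to bring tcp to target
    s=readout.state(); return R.from_euler("xyz",s["tcp_rot"]).inv().apply(np.array(target)-s["eef_pos"])/1000
E
python3 - <<'E'
from h import *
p=eyes.read_camera("top")
for c in ["red","blue"]:
    for uv,a in blobs(p,c): print(c,uv.round(1),a,toworld(p,[uv],118)[0].round(1))
uv=np.array([[97,175],[192,208],[153,307],[55,272]])/3+[180,110]
w=toworld(p,uv,113);print(w.round(1)); c=w.mean(0);print(c,np.hypot(*(w-c)[:,:2].T),np.degrees(np.arctan2(*(w-c)[:,1::-1].T)))
for q in ["bucket_0_mouth","white_a_centre"]:
    print(q,[(np.round(d["uv"],1).tolist(),round(d["score"],2),int(d["mask"].sum())) for d in eyes.cut_out(p,q)])
w=eyes.read_camera("wrist");E=w["extrinsics"];s=readout.state();T=R.from_euler("xyz",s["tcp_rot"]).as_matrix();print(w["K"],T.T@(E[:3,3]-s["eef_pos"]),T.T@E[:3,:3])
E
```

```text
red [613.3  46.6] 74 [ 949.4 -840.7  118. ]
red [626.1  93.8] 64 [ 791.5 -847.7  118. ]
red [364.6 216.3] 125 [442.  -57.1 118. ]
red [382.1 218.9] 128 [ 434.5 -102.1  118. ]
blue [347.1 213.6] 121 [449.9 -11.7 118. ]
blue [399.6 221.4] 125 [ 427.1 -147.4  118. ]
[[580.8 351.  113. ]
 [548.  262.4 113. ]
 [458.6 294.7 113. ]
 [491.6 385.3 113. ]]
[519.77004737 323.34772201 113.        ] [66.95580652 67.18837311 67.49053117 68.0249229 ] [  24.3597042   -65.11210306 -154.92771898  114.43540435]
bucket_0_mouth [([244.1, 179.8], 0.81, 343)]
white_a_centre [([416.6, 223.9], 0.77, 186)]
[[298.52802618   0.         317.57370299]
 [  0.         298.52802618 202.65138085]
 [  0.           0.           1.        ]] [  70.35339412    0.17128558 -169.29072385] [[ 2.01135668e-04  9.67239181e-01  2.53866748e-01]
 [ 9.99999923e-01 -1.09242316e-04 -3.76072109e-04]
 [-3.36018687e-04  2.53866804e-01 -9.67239129e-01]]
```

move_arm([
  [[0, 0, 10], [-0.053, -0.031, 0], 1],
  [[0, 0, 20], [-0.106, -0.062, 0], 1],
  [[0, 0, 30], [-0.159, -0.094, 0], 1],
  [[0, 0, 40], [-0.212, -0.125, 0], 1],
  [[0, 0, 50], [-0.265, -0.156, 0], 1],
])

```text
t: 1.32
eef_pos: [388.8, 372.6, 214.9]
tcp_rot: [3.141, -0.0, 1.975]
ft_force: [-0.6, 0.9, 0.3]
opening: 1.001
grip_force: 0.0
```

move_arm([
  [[0, 0, 8], [-0.055, -0.016, 0], 1],
  [[0, 0, 16], [-0.11, -0.032, 0], 1],
  [[0, 0, 24], [-0.165, -0.048, 0], 1],
  [[0, 0, 33], [-0.22, -0.064, 0], 1],
  [[0, 0, 33], [-0.278, -0.081, 0], 1],
])

```text
t: 1.95
eef_pos: [424.0, 85.2, 214.9]
tcp_rot: [3.141, -0.0, 1.402]
ft_force: [2.6, 0.3, -0.0]
opening: 1.0
grip_force: 0.0
```

Run:
```python
from h import *
s=readout.state();print(s["t"],s["eef_pos"],np.degrees(s["tcp_rot"]),s["joints"],shift([442,-57,200]))
```

```text
1.95 [424.01463813  85.15871084 214.93634166] [ 1.79944564e+02 -1.85042894e-02  8.03462760e+01] [4.51596755e-02 2.16429212e-01 2.00425159e+00 1.38865195e-04
 9.19897842e-01 2.13565018e-01] [-0.13713443  0.0415553   0.01493227]
```

```bash
cat >> h.py <<'E'
def caps(name="wrist",amin=60,z=118):
    p=eyes.read_camera(name)
    for c in ["red","blue"]:
        for uv,a in blobs(p,c,amin): print(name,c,uv.round(1),a,toworld(p,[uv],z)[0].round(1))
    return p
E
python3 - <<'E'
from h import *
p=caps(amin=200); cv2.imwrite("pics/w1.png",p["img"][:,:,::-1])
E
```

```text
wrist blue [360.6 302.7] 373 [450.7 -24.3 118. ]
```

View pics/w1.png

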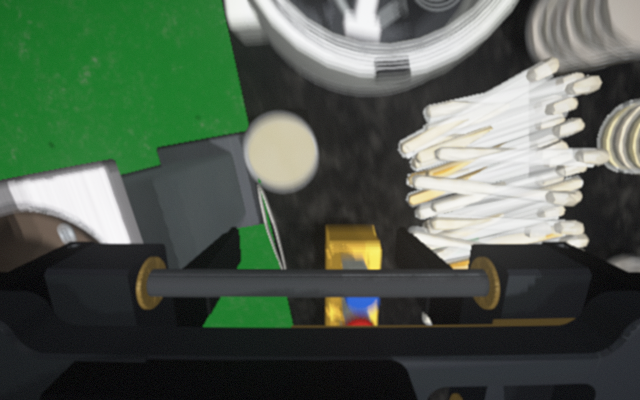

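move_arm([
  [[0, 0, 0], [-0.055, 0.013, 0], 1],
  [[0, 0, 0], [-0.11, 0.026, 0], 1],
  [[0, 0, 0], [-0.16, 0.038, 0], 1],
  [[0, 0, 0], [-0.183, 0.042, 0], 1],
  [[0, 0, 0], [-0.183, 0.042, 0], 1],
])

```text
t: 2.62
eef_pos: [435.0, -101.7, 214.6]
tcp_rot: [3.141, -0.0, 1.402]
ft_force: [0.1, 0.9, 0.8]
opening: 0.998
grip_force: 0.0
```

Run:
```python
from h import *
p=caps(amin=200); cv2.imwrite("pics/w2.png",p["img"][:,:,::-1])
s=readout.state();print(s["t"],s["eef_pos"],np.degrees(s["tcp_rot"]),shift([434.5,-102,95]))
```

```text
wrist red [317.9 153.8] 1083 [443.9 -56.4 118. ]
wrist red [318.  203.8] 1065 [ 436.3 -101.5  118. ]
wrist blue [318.2  99.2] 1228 [451.9 -11.2 118. ]
wrist blue [318.1 249.4] 976 [ 428.8 -146.2  118. ]
2.675 [ 434.88006309 -100.75994185  214.58682954] [-1.79996541e+02 -1.39960423e-02  8.03624442e+01] [-0.0013154  -0.00015987  0.11958652]
```

View pics/w2.png

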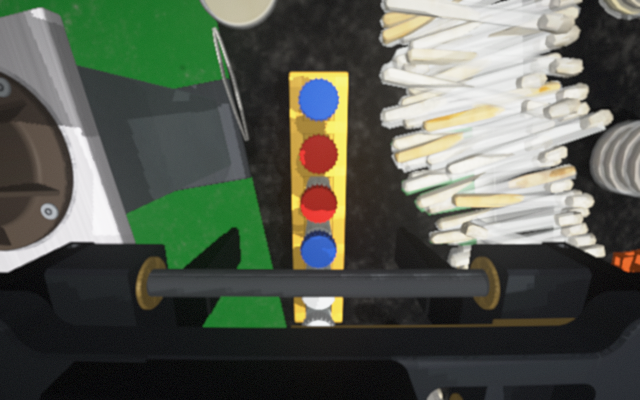

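move_arm([
  [[0, 0, 0], [0, 0.001, 0.05], 0.6],
  [[0, 0, 0], [0, 0.001, 0.095], 0.4],
  [[0, 0, 0], [0, 0.001, 0.119], 0.2],
  [[0, 0, 0], [0, 0.001, 0.119], -1],
  [[0, 0, 0], [0, 0.001, 0.119], -1],
])

```text
t: 3.3
eef_pos: [436.4, -100.2, 96.5]
tcp_rot: [3.141, 0.0, 1.405]
ft_force: [-0.9, 0.7, 0.5]
opening: 0.529
grip_force: 0.0
```

move_arm([
  [[0, 0, 0], [0, 0, 0], -1],
  [[0, 0, 0], [0, 0, 0], -1],
  [[0, 0, 0], [0, 0, 0], -1],
])

```text
t: 3.68
eef_pos: [436.4, -100.9, 96.4]
tcp_rot: [3.14, 0.0, 1.404]
ft_force: [-0.9, 0.4, 8.2]
opening: 0.349
grip_force: 30.0
```

move_arm([
  [[0, 0, 0], [0, 0, -0.02], -1],
  [[0, 0, 0], [0, 0, -0.06], -1],
  [[0, 0, 0], [0, 0, -0.11], -1],
  [[0, 0, 0], [0, 0, -0.16], -1],
  [[0, 0, 0], [0, 0, -0.16], -1],
])

```text
t: 4.3
eef_pos: [436.9, -101.1, 258.9]
tcp_rot: [3.135, 0.001, 1.404]
ft_force: [0.8, 0.2, -1.2]
opening: 0.347
grip_force: 30.0
```

move_arm([
  [[0, 0, 0], [0.04, 0.003, 0], -1],
  [[0, 0, 0], [0.1, 0.006, 0], -1],
  [[0, 0, 0], [0.16, 0.01, 0], -1],
  [[0, 0, 0], [0.22, 0.014, 0], -1],
  [[0, 0, 0], [0.26, 0.016, 0], -1],
])

```text
t: 4.92
eef_pos: [494.6, 155.3, 254.5]
tcp_rot: [-3.14, 0.0, 1.405]
ft_force: [-0.4, -0.9, -1.6]
opening: 0.347
grip_force: 30.0
```

Run:
```python
from h import *
p=caps(amin=200); cv2.imwrite("pics/w3.png",p["img"][:,:,::-1])
s=readout.state();print(s["t"],s["eef_pos"],np.degrees(s["tcp_rot"]),s["ft_force"])
print([(np.round(d["uv"],1).tolist(),round(d["score"],2),toworld(p,[d["uv"]],113)[0].round(1)) for d in eyes.cut_out(p,"bucket_0_mouth")])
```

```text
wrist red [317.7 251.1] 2219 [484.8  91.7 118. ]
4.975 [495.28872435 158.09049073 254.44049585] [-1.79937249e+02 -5.76730115e-02  8.05616426e+01] [-1.64308154  2.04764778 -1.15249391]
[([352.8, 78.5], 0.75, array([548.1, 262.9, 113. ]))]
```

View pics/w3.png

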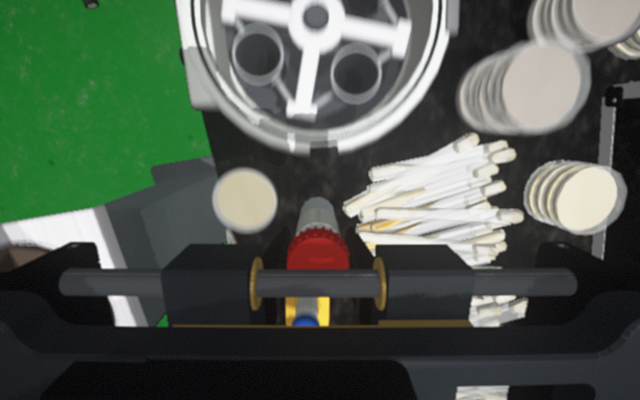

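move_arm([
  [[0, 0, 0], [0.05, 0.013, 0], -1],
  [[0, 0, 0], [0.105, 0.027, 0], -1],
  [[0, 0, 0], [0.16, 0.041, 0], -1],
  [[0, 0, 0], [0.205, 0.053, 0], -1],
  [[0, 0, 0], [0.205, 0.053, 0], -1],
])

```text
t: 5.65
eef_pos: [581.4, 347.7, 253.4]
tcp_rot: [-3.14, 0.001, 1.406]
ft_force: [-0.1, -0.6, -1.5]
opening: 0.351
grip_force: 30.0
```

Run:
```python
from h import *
p=eyes.read_camera("wrist"); cv2.imwrite("pics/w4.png",p["img"][:,:,::-1])
s=readout.state();print(s["t"],s["eef_pos"],np.degrees(s["tcp_rot"]),s["ft_force"],shift([581.5,351.5,127]))
p=eyes.read_camera("top")
print([(np.round(d["uv"],1).tolist(),round(d["score"],2),toworld(p,[d["uv"]],113)[0].round(1)) for d in eyes.cut_out(p,"bucket_0_mouth")])
for pp,n in ((p,"top"),(eyes.read_camera("scene"),"scene")):
  # projected grasp positions drawn
  q=pp["img"].copy(); cv2.imwrite(f"pics/{n}4.png",cv2.resize(q[120:270,160:360],(800,600))[:,:,::-1] if n=="top" else cv2.resize(q[100:250,150:350],(800,600))[:,:,::-1])
```

```text
5.7 [580.9359529  346.27338741 253.76472896] [-1.79882710e+02  8.92447482e-02  8.05039566e+01] [-0.1811679  -0.76233878 -0.58319836] [ 5.44549266e-03 -4.64829452e-05  1.26756761e-01]
[([246.9, 181.5], 0.83, array([541.9, 254.3, 113. ]))]
```

View pics/w4.png

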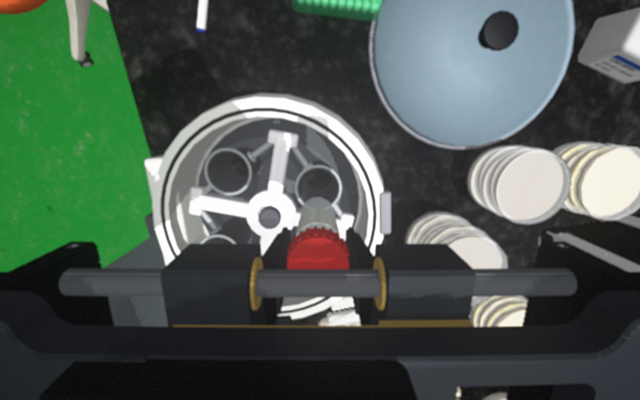

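Run:
```python
from h import *
p=eyes.read_camera("wrist")
print(toworld(p,[[319,187],[228,171],[270,216]],113).round(1))
print(shift([581.5,351.5,127]))
```

```text
[[584.3 351.2 113. ]
 [492.7 384.2 113. ]
 [526.2 328.3 113. ]]
[ 0.00649614 -0.00059726  0.12872814]
```

move_arm([
  [[0, 0, 0], [0.006, 0.001, 0], -1],
  [[0, 0, 0], [0.006, 0.001, 0.03], -1],
  [[0, 0, 0], [0.006, 0.001, 0.06], -1],
  [[0, 0, 0], [0.006, 0.001, 0.09], -1],
  [[0, 0, 0], [0.006, 0.001, 0.11], -1],
])

```text
t: 6.52
eef_pos: [583.0, 352.0, 144.6]
tcp_rot: [-3.141, -0.0, 1.404]
ft_force: [-0.1, 0.8, -0.1]
opening: 0.353
grip_force: 30.0
```

move_arm([
  [[0, 0, 0], [0, 0, 0.005], -1],
  [[0, 0, 0], [0, 0, 0.01], -1],
  [[0, 0, 0], [0, 0, 0.013], -1],
  [[0, 0, 0], [0, 0, 0.013], -1],
])

```text
t: 7.02
eef_pos: [583.2, 352.2, 133.0]
tcp_rot: [3.141, -0.0, 1.404]
ft_force: [-0.6, 0.7, -0.5]
opening: 0.347
grip_force: 30.0
```

move_arm([
  [[0, 0, 0], [0, 0, 0.003], -1],
  [[0, 0, 0], [0, 0, 0.005], -1],
  [[0, 0, 0], [0, 0, 0.005], -1],
])

```text
t: 7.4
eef_pos: [583.1, 352.2, 127.6]
tcp_rot: [3.142, -0.0, 1.404]
ft_force: [0.3, 1.4, -1.1]
opening: 0.348
grip_force: 30.0
```

move_arm([
  [[0, 0, 0], [0, 0, 0.001], -1],
  [[0, 0, 0], [0, 0, 0.001], -1],
])

```text
t: 7.65
eef_pos: [583.4, 352.3, 127.5]
tcp_rot: [3.141, -0.001, 1.404]
ft_force: [0.5, 0.6, 4.6]
opening: 0.35
grip_force: 30.0
```

move_arm([
  [[0, 0, 0], [0, 0, 0], 0.2],
  [[0, 0, 0], [0, 0, 0], 0.3],
  [[0, 0, 0], [0, 0, 0], 0.3],
  [[0, 0, 0], [0, 0, -0.03], 0.3],
  [[0, 0, 0], [0, 0, -0.09], 0.3],
])

```text
t: 8.28
eef_pos: [582.3, 351.6, 215.2]
tcp_rot: [-3.137, 0.003, 1.404]
ft_force: [0.9, 0.3, -0.1]
opening: 0.654
grip_force: 0.0
```

Run:
```python
from h import *
caps("top",z=149)
s=readout.state();print(s["t"],s["eef_pos"],np.degrees(s["tcp_rot"]),s["opening"],shift([443.5,-56.8,215]))
```

```text
top red [613.7  46.3] 72 [ 929.7 -814.9  149. ]
top red [625.9  94. ] 66 [ 775.1 -819.   149. ]
top red [208.7 164.3] 144 [581.4 349.4 149. ]
top red [364.5 216.3] 125 [437.3 -54.2 149. ]
top blue [347.  213.5] 120 [445.1 -10.4 149. ]
top blue [399.6 221.5] 124 [ 422.8 -141.8  149. ]
8.325 [584.86615331 353.00473244 225.69419433] [179.60230535  -0.28384326  80.45810065] 0.6481653072800193 [-0.42761677 -0.07153526  0.00807956]
```

move_arm([
  [[0, 0, 0], [-0.05, -0.008, 0], 0.3],
  [[0, 0, 0], [-0.11, -0.018, 0], 0.3],
  [[0, 0, 0], [-0.17, -0.028, 0], 0.3],
  [[0, 0, 0], [-0.23, -0.038, 0], 0.3],
  [[0, 0, 0], [-0.29, -0.047, 0], 0.3],
])

```text
t: 8.95
eef_pos: [487.8, 72.3, 216.7]
tcp_rot: [3.141, -0.0, 1.405]
ft_force: [-0.2, -0.9, -0.7]
opening: 0.652
grip_force: 0.0
```

move_arm([
  [[0, 0, 0], [-0.06, -0.01, 0], 0.3],
  [[0, 0, 0], [-0.11, -0.018, 0], 0.3],
  [[0, 0, 0], [-0.136, -0.022, 0], 0.3],
  [[0, 0, 0], [-0.136, -0.022, 0], 0.3],
  [[0, 0, 0], [-0.136, -0.022, 0], 0.3],
])

```text
t: 9.57
eef_pos: [444.7, -56.1, 216.6]
tcp_rot: [3.141, -0.0, 1.404]
ft_force: [0.2, -0.4, 0.6]
opening: 0.651
grip_force: 0.0
```

Run:
```python
from h import *
caps(amin=200)
s=readout.state();print(s["t"],s["eef_pos"],np.degrees(s["tcp_rot"]),s["opening"],shift([443.7,-56.6,96.5]))
```

```text
wrist red [316.3 203.7] 1027 [444.4 -56.  118. ]
wrist blue [316.3 154.5] 1030 [451.9 -11.3 118. ]
wrist blue [316.  301.5] 278 [ 426.9 -157.6  118. ]
9.625 [444.69931799 -55.81281533 216.58276947] [ 1.79993221e+02 -1.14464134e-02  8.04911113e+01] 0.6500067703138649 [-0.00096545 -0.00086975  0.12008248]
```

move_arm([
  [[0, 0, 0], [-0.001, -0.001, 0.05], 0.3],
  [[0, 0, 0], [-0.001, -0.001, 0.1], 0.3],
  [[0, 0, 0], [-0.001, -0.001, 0.12], 0.3],
  [[0, 0, 0], [-0.001, -0.001, 0.12], -1],
  [[0, 0, 0], [-0.001, -0.001, 0.12], -1],
])

```text
t: 10.25
eef_pos: [443.9, -56.9, 97.3]
tcp_rot: [3.141, -0.0, 1.405]
ft_force: [0.3, -0.3, 0.2]
opening: 0.497
grip_force: 0.0
```

move_arm([
  [[0, 0, 0], [0, 0, 0], -1],
  [[0, 0, 0], [0, 0, 0], -1],
  [[0, 0, 0], [0, 0, 0], -1],
])

```text
t: 10.62
eef_pos: [443.8, -57.5, 97.4]
tcp_rot: [3.14, 0.0, 1.404]
ft_force: [-0.5, -0.3, 7.7]
opening: 0.353
grip_force: 30.0
```

move_arm([
  [[0, 0, 0], [0, 0, -0.02], -1],
  [[0, 0, 0], [0, 0, -0.06], -1],
  [[0, 0, 0], [0, 0, -0.11], -1],
  [[0, 0, 0], [0, 0, -0.16], -1],
  [[0, 0, 0], [0, 0, -0.16], -1],
])

```text
t: 11.25
eef_pos: [444.3, -57.6, 259.9]
tcp_rot: [3.135, 0.001, 1.404]
ft_force: [0.4, -0.2, -1.0]
opening: 0.351
grip_force: 30.0
```

move_arm([
  [[0, 0, 0], [0.05, -0.005, 0], -1],
  [[0, 0, 0], [0.1, -0.01, 0], -1],
  [[0, 0, 0], [0.15, -0.015, 0], -1],
  [[0, 0, 0], [0.19, -0.02, 0], -1],
  [[0, 0, 0], [0.19, -0.02, 0], -1],
])

```text
t: 11.88
eef_pos: [454.4, 135.2, 255.5]
tcp_rot: [-3.14, 0.0, 1.407]
ft_force: [-0.7, -0.2, -0.2]
opening: 0.35
grip_force: 30.0
```

Run:
```python
from h import *
p=caps(amin=200); cv2.imwrite("pics/w5.png",p["img"][:,:,::-1])
s=readout.state();print(s["t"],s["eef_pos"],np.degrees(s["tcp_rot"]),s["ft_force"])
print([(np.round(d["uv"],1).tolist(),round(d["score"],2),toworld(p,[d["uv"]],113)[0].round(1)) for d in eyes.cut_out(p,"bucket_0_mouth")])
print(shift([458.2,295.2,256]))
```

```text
wrist red [317.5 249.3] 2431 [444.8  73.3 118. ]
wrist blue [335. 312.] 637 [452.2  -8.9 118. ]
11.925 [454.48025182 134.01358327 255.67392484] [-1.79915816e+02  2.97745438e-02  8.05864908e+01] [ 0.85632706 -0.1954956  -0.78810329]
[([388.9, 54.9], 0.7, array([545.1, 258.7, 113. ]))]
[ 0.16034723 -0.02317613 -0.00022618]
```

View pics/w5.png

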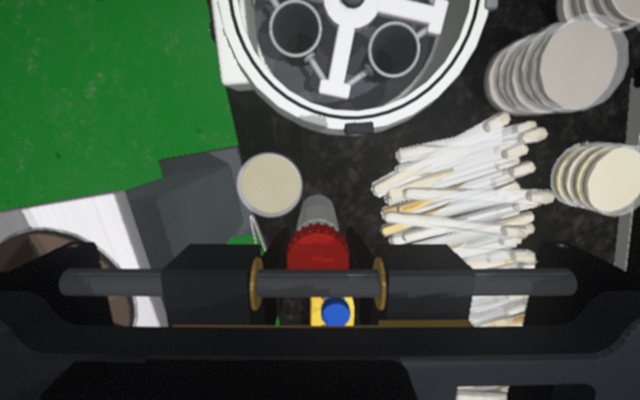

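Run:
```python
from h import *
p=eyes.read_camera("wrist")
print(toworld(p,[[297,28],[395,50]],113).round(1)); print(shift([459,295.5,130]))
```

```text
[[462.5 294.1 113. ]
 [551.9 259.9 113. ]]
[ 0.16125067 -0.02268149  0.12597164]
```

move_arm([
  [[0, 0, 0], [0.05, -0.006, 0], -1],
  [[0, 0, 0], [0.105, -0.013, 0], -1],
  [[0, 0, 0], [0.16, -0.021, 0], -1],
  [[0, 0, 0], [0.16, -0.021, 0], -1],
  [[0, 0, 0], [0.16, -0.021, 0], -1],
])

```text
t: 12.65
eef_pos: [461.0, 293.5, 256.3]
tcp_rot: [-3.141, 0.001, 1.404]
ft_force: [0.1, -0.4, -0.6]
opening: 0.351
grip_force: 30.0
```

move_arm([
  [[0, 0, 0], [0, 0, 0.03], -1],
  [[0, 0, 0], [0, 0, 0.06], -1],
  [[0, 0, 0], [0, 0, 0.09], -1],
  [[0, 0, 0], [0, 0, 0.11], -1],
  [[0, 0, 0], [0, 0, 0.12], -1],
])

```text
t: 13.28
eef_pos: [461.1, 293.0, 136.0]
tcp_rot: [-3.141, 0.0, 1.402]
ft_force: [-0.2, 0.2, 0.2]
opening: 0.345
grip_force: 30.0
```

move_arm([
  [[0, 0, 0], [0, 0, 0.003], -1],
  [[0, 0, 0], [0, 0, 0.006], -1],
  [[0, 0, 0], [0, 0, 0.006], -1],
])

```text
t: 13.65
eef_pos: [461.0, 294.6, 131.0]
tcp_rot: [3.141, -0.0, 1.404]
ft_force: [0.9, 0.6, -0.6]
opening: 0.349
grip_force: 30.0
```

Grasp height was 97.4, so the seat is expected at about 128.4.

move_arm([
  [[0, 0, 0], [0, 0, 0.002], -1],
  [[0, 0, 0], [0, 0, 0.0035], -1],
  [[0, 0, 0], [0, 0, 0.0035], -1],
])

```text
t: 14.02
eef_pos: [461.5, 295.1, 128.4]
tcp_rot: [3.14, -0.002, 1.404]
ft_force: [-1.1, 0.4, 10.3]
opening: 0.351
grip_force: 30.0
```

move_arm([
  [[0, 0, 0], [0, 0, -0.001], 0.2],
  [[0, 0, 0], [0, 0, -0.001], 0.3],
  [[0, 0, 0], [0, 0, -0.001], 0.3],
  [[0, 0, 0], [0, 0, -0.03], 0.3],
  [[0, 0, 0], [0, 0, -0.09], 0.3],
])

```text
t: 14.65
eef_pos: [460.0, 294.2, 216.2]
tcp_rot: [-3.137, 0.003, 1.404]
ft_force: [-0.0, 0.3, 0.2]
opening: 0.649
grip_force: 0.0
```

move_arm([
  [[0, 0, 0], [-0.055, 0.007, 0], 0.3],
  [[0, 0, 0], [-0.11, 0.015, 0], 0.3],
  [[0, 0, 0], [-0.17, 0.023, 0], 0.3],
  [[0, 0, 0], [-0.23, 0.031, 0], 0.3],
  [[0, 0, 0], [-0.28, 0.038, 0], 0.3],
])

```text
t: 15.28
eef_pos: [451.5, 10.2, 217.2]
tcp_rot: [3.141, -0.0, 1.404]
ft_force: [0.4, 0.6, 0.4]
opening: 0.652
grip_force: 0.0
```

move_arm([
  [[0, 0, 0], [-0.023, 0.003, 0], 0.3],
  [[0, 0, 0], [-0.023, 0.003, 0], 0.3],
  [[0, 0, 0], [-0.023, 0.003, 0], 0.3],
])

```text
t: 15.65
eef_pos: [451.0, -10.5, 217.1]
tcp_rot: [-3.141, -0.0, 1.404]
ft_force: [-0.1, 0.9, -0.4]
opening: 0.65
grip_force: 0.0
```

Run:
```python
from h import *
caps(amin=200); p=caps("top",z=149); cv2.imwrite("pics/top6.png",cv2.resize(p["img"][120:270,160:360],(800,600),interpolation=cv2.INTER_CUBIC)[:,:,::-1])
s=readout.state();print(s["t"],s["eef_pos"],np.degrees(s["tcp_rot"]),s["opening"],shift([452,-11.3,97]))
```

```text
wrist blue [317.9 203.8] 987 [452.1 -10.8 118. ]
wrist blue [317.4 319.5] 314 [ 431.1 -133.5  118. ]
top red [613.6  46.3] 71 [ 929.5 -814.6  149. ]
top red [626.   93.9] 65 [ 775.3 -819.4  149. ]
top red [208.1 164.8] 147 [580.2 351.  149. ]
top red [227.5 209.8] 156 [459.3 294.2 149. ]
top blue [400.3 221.4] 110 [ 423.  -143.6  149. ]
top blue [ 45.8 316.4] 72 [183.6 776.3 149. ]
top blue [  3.5 339.9] 106 [115.8 904.7 149. ]
15.75 [451.06609849 -10.12309594 217.08432206] [-1.79996861e+02 -1.02154657e-02  8.05207598e+01] 0.6513774738467755 [-0.00102844  0.00112155  0.12008408]
```

View pics/top6.png

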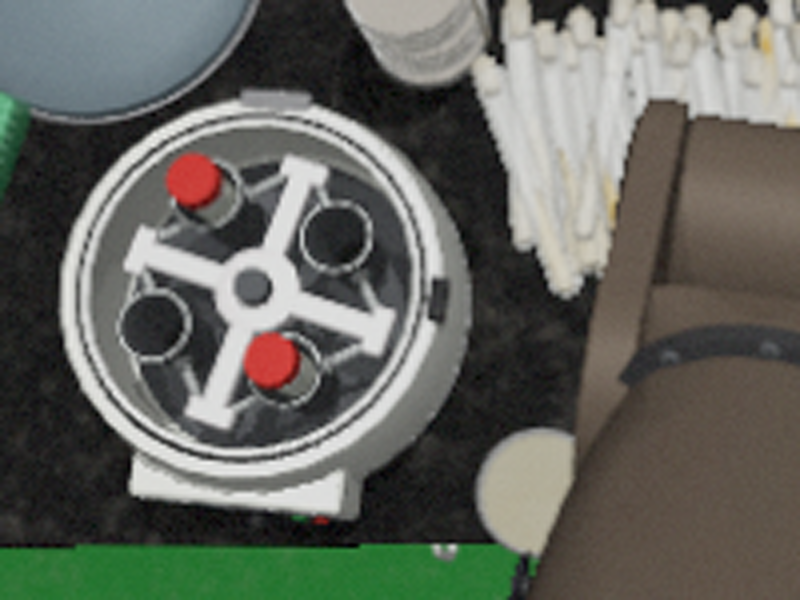

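move_arm([
  [[0, 0, 0], [-0.001, 0.001, 0.05], 0.3],
  [[0, 0, 0], [-0.001, 0.001, 0.1], 0.3],
  [[0, 0, 0], [-0.001, 0.001, 0.12], 0.3],
  [[0, 0, 0], [-0.001, 0.001, 0.12], -1],
  [[0, 0, 0], [-0.001, 0.001, 0.12], -1],
])

```text
t: 16.38
eef_pos: [452.4, -11.7, 97.9]
tcp_rot: [3.14, -0.0, 1.405]
ft_force: [0.1, -0.4, 0.0]
opening: 0.494
grip_force: 0.0
```

move_arm([
  [[0, 0, 0], [0, 0, 0], -1],
  [[0, 0, 0], [0, 0, 0], -1],
  [[0, 0, 0], [0, 0, 0], -1],
])

```text
t: 16.75
eef_pos: [452.4, -12.2, 98.0]
tcp_rot: [3.14, -0.0, 1.404]
ft_force: [-0.2, -0.1, 8.2]
opening: 0.351
grip_force: 30.0
```

move_arm([
  [[0, 0, 0], [0, 0, -0.02], -1],
  [[0, 0, 0], [0, 0, -0.06], -1],
  [[0, 0, 0], [0, 0, -0.12], -1],
  [[0, 0, 0], [0, 0, -0.18], -1],
  [[0, 0, 0], [0, 0, -0.18], -1],
])

```text
t: 17.38
eef_pos: [453.1, -12.3, 281.3]
tcp_rot: [3.133, -0.0, 1.404]
ft_force: [-0.4, 0.2, -0.9]
opening: 0.351
grip_force: 30.0
```

Run:
```python
from h import *
s=readout.state();print(s["t"],s["eef_pos"],shift([491,384.4,277]))
```

```text
17.375 [453.08141601 -12.33073151 281.31985893] [ 0.39752492 -0.02843833  0.00411761]
```

move_arm([
  [[0, 0, 0], [0.05, -0.003, 0], -1],
  [[0, 0, 0], [0.11, -0.007, 0], -1],
  [[0, 0, 0], [0.17, -0.011, 0], -1],
  [[0, 0, 0], [0.23, -0.015, 0], -1],
  [[0, 0, 0], [0.28, -0.019, 0], -1],
])

```text
t: 18.0
eef_pos: [479.1, 269.2, 276.2]
tcp_rot: [-3.141, 0.001, 1.405]
ft_force: [0.6, -0.6, -0.7]
opening: 0.347
grip_force: 30.0
```

move_arm([
  [[0, 0, 0], [0.06, -0.005, 0], -1],
  [[0, 0, 0], [0.1, -0.008, 0], -1],
  [[0, 0, 0], [0.117, -0.009, 0], -1],
  [[0, 0, 0], [0.117, -0.009, 0], -1],
  [[0, 0, 0], [0.117, -0.009, 0], -1],
])

```text
t: 18.62
eef_pos: [490.1, 382.7, 277.0]
tcp_rot: [-3.141, 0.001, 1.403]
ft_force: [0.6, -1.0, -0.2]
opening: 0.346
grip_force: 30.0
```

Run:
```python
from h import *
p=eyes.read_camera("wrist"); cv2.imwrite("pics/w7.png",p["img"][:,:,::-1])
s=readout.state();print(s["t"],s["eef_pos"],np.degrees(s["tcp_rot"]),shift([491,384.4,130]))
```

```text
18.675 [490.24436847 382.65445793 277.28490668] [-1.79998805e+02  8.15506286e-03  8.03816333e+01] [0.00186822 0.00045643 0.14728463]
```

View pics/w7.png

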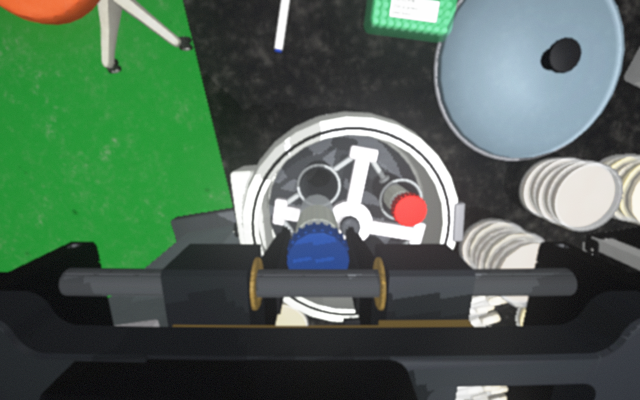

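move_arm([
  [[0, 0, 0], [0.001, 0, 0.03], -1],
  [[0, 0, 0], [0.001, 0, 0.065], -1],
  [[0, 0, 0], [0.001, 0, 0.1], -1],
  [[0, 0, 0], [0.001, 0, 0.13], -1],
  [[0, 0, 0], [0.001, 0, 0.138], -1],
])

```text
t: 19.3
eef_pos: [490.2, 383.7, 138.1]
tcp_rot: [-3.14, 0.001, 1.403]
ft_force: [0.2, -0.3, -0.5]
opening: 0.351
grip_force: 30.0
```

move_arm([
  [[0, 0, 0], [0, 0, 0.003], -1],
  [[0, 0, 0], [0, 0, 0.006], -1],
  [[0, 0, 0], [0, 0, 0.008], -1],
  [[0, 0, 0], [0, 0, 0.008], -1],
])

```text
t: 19.8
eef_pos: [490.3, 385.0, 131.4]
tcp_rot: [3.141, -0.0, 1.404]
ft_force: [0.3, -0.6, -0.2]
opening: 0.35
grip_force: 30.0
```

move_arm([
  [[0, 0, 0], [0, 0, 0.002], -1],
  [[0, 0, 0], [0, 0, 0.003], -1],
  [[0, 0, 0], [0, 0, 0.003], -1],
])

```text
t: 20.18
eef_pos: [490.6, 385.3, 129.0]
tcp_rot: [3.14, -0.001, 1.404]
ft_force: [-0.6, 0.4, 5.7]
opening: 0.349
grip_force: 30.0
```

move_arm([
  [[0, 0, 0], [0, 0, -0.001], 0.2],
  [[0, 0, 0], [0, 0, -0.001], 0.3],
  [[0, 0, 0], [0, 0, -0.001], 0.3],
  [[0, 0, 0], [0, 0, -0.03], 0.3],
  [[0, 0, 0], [0, 0, -0.09], 0.3],
])

```text
t: 20.8
eef_pos: [489.5, 384.4, 217.0]
tcp_rot: [-3.138, 0.003, 1.404]
ft_force: [-0.3, 0.8, 0.3]
opening: 0.649
grip_force: 0.0
```

move_arm([
  [[0, 0, 0], [-0.055, 0.003, 0], 0.3],
  [[0, 0, 0], [-0.115, 0.006, 0], 0.3],
  [[0, 0, 0], [-0.175, 0.009, 0], 0.3],
  [[0, 0, 0], [-0.235, 0.012, 0], 0.3],
  [[0, 0, 0], [-0.295, 0.015, 0], 0.3],
])

```text
t: 21.42
eef_pos: [455.7, 89.9, 218.2]
tcp_rot: [3.141, -0.0, 1.405]
ft_force: [0.6, 0.1, 0.4]
opening: 0.649
grip_force: 0.0
```

move_arm([
  [[0, 0, 0], [-0.06, 0.003, 0], 0.3],
  [[0, 0, 0], [-0.12, 0.006, 0], 0.3],
  [[0, 0, 0], [-0.18, 0.01, 0], 0.3],
  [[0, 0, 0], [-0.22, 0.012, 0], 0.3],
  [[0, 0, 0], [-0.239, 0.013, 0], 0.3],
])

```text
t: 22.05
eef_pos: [428.9, -148.3, 218.1]
tcp_rot: [3.142, 0.0, 1.402]
ft_force: [0.8, -0.4, 0.6]
opening: 0.651
grip_force: 0.0
```

move_arm([
  [[0, 0, 0], [0, 0, 0], 0.3],
  [[0, 0, 0], [0, 0, 0], 0.3],
])

```text
t: 22.3
eef_pos: [429.3, -145.7, 218.0]
tcp_rot: [-3.141, -0.0, 1.404]
ft_force: [-0.6, 0.4, -0.1]
opening: 0.65
grip_force: 0.0
```

Run:
```python
from h import *
caps(amin=200); p=caps("top",z=149); cv2.imwrite("pics/top8.png",cv2.resize(p["img"][120:270,160:360],(800,600),interpolation=cv2.INTER_CUBIC)[:,:,::-1])
s=readout.state();print(s["t"],s["eef_pos"],np.degrees(s["tcp_rot"]),s["opening"],shift([429,-146.5,97]))
```

```text
wrist blue [316.3 205. ] 1000 [ 428.7 -147.2  118. ]
top red [611.   47.6] 61 [ 924.7 -804.6  149. ]
top red [626.3  93.7] 63 [ 776.1 -820.4  149. ]
top red [207.6 164.9] 147 [579.9 352.3 149. ]
top red [228.  209.5] 153 [460.  292.9 149. ]
top blue [193.8 199.3] 149 [488.3 384.4 149. ]
top blue [ 45.3 319. ] 63 [177.1 777.2 149. ]
top blue [  4.2 324. ] 69 [157.5 905.4 149. ]
22.4 [ 429.41288025 -145.42770387  218.13453914] [-1.79999627e+02 -1.02208644e-02  8.05157096e+01] 0.6498320116171137 [-0.00114728 -0.00022976  0.12113434]
```

move_arm([
  [[0, 0, 0], [-0.001, 0, 0.05], 0.3],
  [[0, 0, 0], [-0.001, 0, 0.1], 0.3],
  [[0, 0, 0], [-0.001, 0, 0.121], 0.3],
  [[0, 0, 0], [-0.001, 0, 0.121], -1],
  [[0, 0, 0], [-0.001, 0, 0.121], -1],
])

```text
t: 23.02
eef_pos: [429.7, -147.1, 98.0]
tcp_rot: [3.141, 0.0, 1.405]
ft_force: [-0.3, -0.3, 0.7]
opening: 0.493
grip_force: 0.0
```

move_arm([
  [[0, 0, 0], [0, 0, 0], -1],
  [[0, 0, 0], [0, 0, 0], -1],
  [[0, 0, 0], [0, 0, 0], -1],
])

```text
t: 23.4
eef_pos: [429.6, -147.5, 98.0]
tcp_rot: [3.14, 0.0, 1.404]
ft_force: [-0.1, 0.2, 7.5]
opening: 0.35
grip_force: 30.0
```

move_arm([
  [[0, 0, 0], [0, 0, -0.02], -1],
  [[0, 0, 0], [0, 0, -0.06], -1],
  [[0, 0, 0], [0, 0, -0.12], -1],
  [[0, 0, 0], [0, 0, -0.165], -1],
  [[0, 0, 0], [0, 0, -0.165], -1],
])

```text
t: 24.02
eef_pos: [430.0, -147.7, 265.2]
tcp_rot: [3.135, 0.002, 1.404]
ft_force: [-0.7, 1.0, -0.5]
opening: 0.351
grip_force: 30.0
```

move_arm([
  [[0, 0, 0], [0.05, 0.006, 0], -1],
  [[0, 0, 0], [0.11, 0.014, 0], -1],
  [[0, 0, 0], [0.17, 0.021, 0], -1],
  [[0, 0, 0], [0.22, 0.027, 0], -1],
  [[0, 0, 0], [0.27, 0.033, 0], -1],
])

```text
t: 24.65
eef_pos: [506.3, 115.3, 260.9]
tcp_rot: [-3.14, 0.0, 1.404]
ft_force: [0.6, -1.4, -0.6]
opening: 0.351
grip_force: 30.0
```

Run:
```python
from h import *
p=caps(amin=200,z=149); cv2.imwrite("pics/w9.png",p["img"][:,:,::-1])
s=readout.state();print(s["t"],s["eef_pos"],np.degrees(s["tcp_rot"]),shift([550,262,262]))
```

```text
wrist red [230.9  10.5] 858 [462.1 290.  149. ]
wrist blue [317.4 249.9] 2315 [498.2  63.8 149. ]
24.7 [507.38801435 119.31498503 260.84583945] [-1.79937657e+02 -8.13008097e-02  8.05340701e+01] [ 0.14775166  0.01856459 -0.00096471]
```

View pics/w9.png

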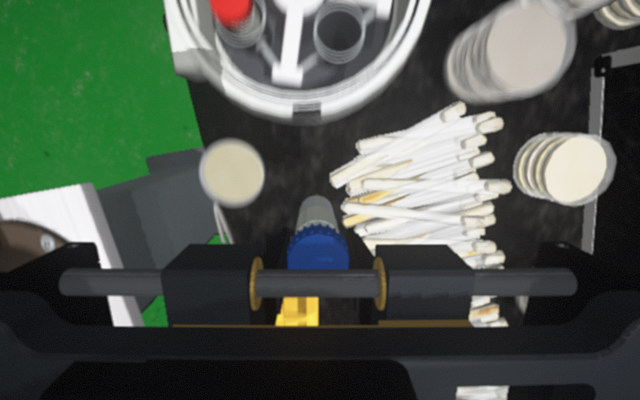

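move_arm([
  [[0, 0, 0], [0.05, 0.006, 0], -1],
  [[0, 0, 0], [0.11, 0.014, 0], -1],
  [[0, 0, 0], [0.151, 0.018, 0], -1],
  [[0, 0, 0], [0.151, 0.018, 0], -1],
  [[0, 0, 0], [0.151, 0.018, 0], -1],
])

```text
t: 25.32
eef_pos: [548.8, 259.0, 261.0]
tcp_rot: [-3.14, 0.001, 1.404]
ft_force: [0.2, 0.0, -0.5]
opening: 0.35
grip_force: 30.0
```

Run:
```python
from h import *
p=caps(amin=200,z=149); cv2.imwrite("pics/w10.png",p["img"][:,:,::-1])
s=readout.state();print(s["t"],s["eef_pos"],np.degrees(s["tcp_rot"]),shift([550,262,129]))
```

```text
wrist red [335.9  93.2] 1284 [581.8 353.1 149. ]
wrist red [222.2 178.9] 1073 [462.9 294.5 149. ]
wrist blue [228.1  73.7] 1352 [490.7 385.2 149. ]
wrist blue [317.5 250.1] 2310 [540.7 207.1 149. ]
25.375 [548.89130804 258.6062682  261.44800179] [-1.79937531e+02  3.92212504e-02  8.04228324e+01] [0.00362156 0.00067301 0.1324449 ]
```

View pics/w10.png

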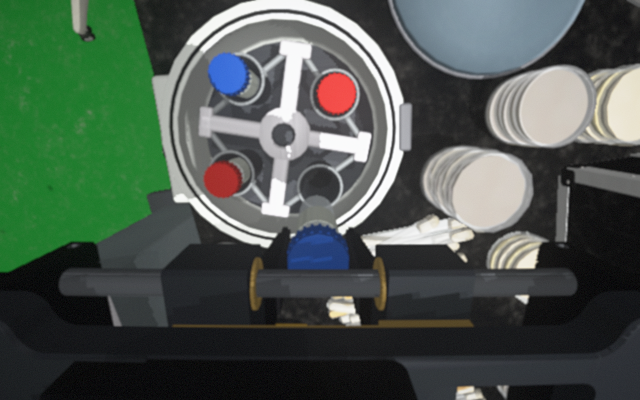

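move_arm([
  [[0, 0, 0], [0.0035, 0.002, 0.02], -1],
  [[0, 0, 0], [0.0035, 0.002, 0.05], -1],
  [[0, 0, 0], [0.0035, 0.002, 0.085], -1],
  [[0, 0, 0], [0.0035, 0.002, 0.115], -1],
  [[0, 0, 0], [0.0035, 0.002, 0.124], -1],
])

```text
t: 26.0
eef_pos: [551.4, 261.4, 136.9]
tcp_rot: [-3.14, 0.001, 1.403]
ft_force: [0.5, 0.8, -0.5]
opening: 0.353
grip_force: 30.0
```

move_arm([
  [[0, 0, 0], [0, 0, 0.003], -1],
  [[0, 0, 0], [0, 0, 0.006], -1],
  [[0, 0, 0], [0, 0, 0.007], -1],
  [[0, 0, 0], [0, 0, 0.007], -1],
])

```text
t: 26.5
eef_pos: [551.9, 262.6, 131.6]
tcp_rot: [3.141, -0.0, 1.404]
ft_force: [1.0, -0.2, -0.4]
opening: 0.354
grip_force: 30.0
```

move_arm([
  [[0, 0, 0], [0, 0, 0.002], -1],
  [[0, 0, 0], [0, 0, 0.0032], -1],
  [[0, 0, 0], [0, 0, 0.0032], -1],
])

```text
t: 26.88
eef_pos: [552.4, 262.9, 128.9]
tcp_rot: [3.14, -0.001, 1.404]
ft_force: [-0.9, 0.7, 7.9]
opening: 0.347
grip_force: 30.0
```

Seated. I release it, retreat up and back, then check.

move_arm([
  [[0, 0, 0], [0, 0, -0.001], 0.2],
  [[0, 0, 0], [0, 0, -0.001], 0.3],
  [[0, 0, 0], [0, 0, -0.001], 0.3],
  [[0, 0, 0], [0, 0, -0.03], 0.3],
  [[0, 0, 0], [0, 0, -0.09], 0.3],
])

```text
t: 27.5
eef_pos: [551.0, 262.2, 216.8]
tcp_rot: [-3.137, 0.002, 1.404]
ft_force: [-0.4, 0.4, 0.6]
opening: 0.646
grip_force: 0.0
```

move_arm([
  [[0, 0, 0], [-0.03, -0.01, -0.04], 0.3],
  [[0, 0, 0], [-0.07, -0.02, -0.05], 0.3],
  [[0, 0, 0], [-0.1, -0.03, -0.05], 0.3],
  [[0, 0, 0], [-0.1, -0.03, -0.05], 0.3],
  [[0, 0, 0], [-0.1, -0.03, -0.05], 0.3],
])

```text
t: 28.12
eef_pos: [506.0, 169.3, 267.9]
tcp_rot: [3.141, -0.0, 1.404]
ft_force: [0.6, 0.2, -0.3]
opening: 0.649
grip_force: 0.0
```

Run:
```python
from h import *
p=caps(amin=200,z=149); caps("top",z=149); cv2.imwrite("pics/w11.png",p["img"][:,:,::-1])
p=eyes.read_camera("scene");cv2.imwrite("pics/s11.png",cv2.resize(p["img"][150:290,180:420],(800,466),interpolation=cv2.INTER_CUBIC)[:,:,::-1])
print(readout.state()["t"])
```

```text
wrist red [245.3  73.7] 1302 [461.9 294.3 149. ]
wrist blue [348.8  93.3] 1178 [551.6 262.1 149. ]
top red [613.6  46.4] 73 [ 929.2 -814.5  149. ]
top red [626.3  93.7] 63 [ 776.1 -820.4  149. ]
top blue [  4.3 322.8] 68 [160.7 905.3 149. ]
28.275
```

View pics/w11.png

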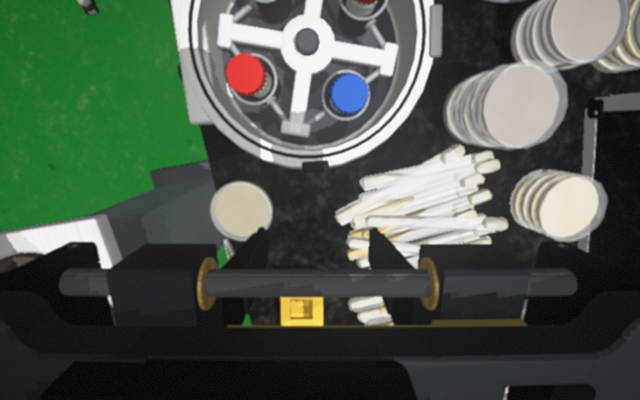

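View pics/s11.png

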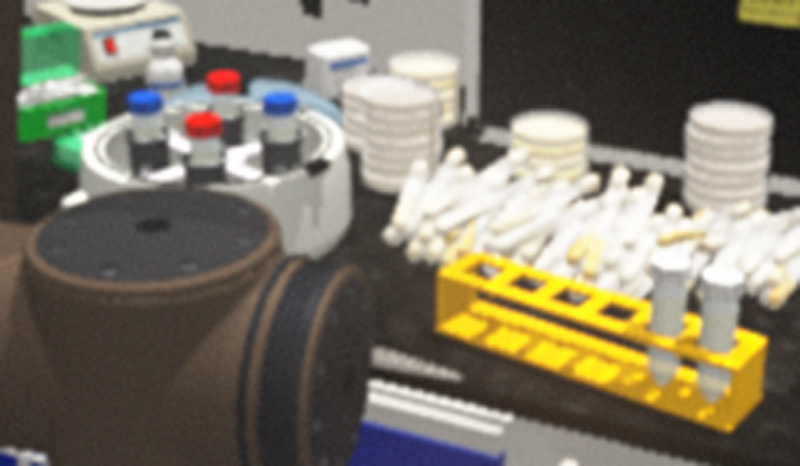

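The wrist picture shows the red cap at (245,74) and the blue cap at (349,93), both seated. In the scene crop all four caps stand upright in the rotor, red opposite red and blue opposite blue, and the two white-capped tubes are still in the rack.

```bash
python3 -c "
from cell import env
print(env.job_done())"
```

```text
the job is handed in; nothing more can be done
None
```

All four tubes stand upright on the floors of the rotor buckets, red opposite red and blue opposite blue; the two white-capped tubes are still in the rack, and I handed the job in at about 28 s.

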